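# Open the weighted lid of an induction chamber with its lifting lever

### The job

Open the small clear induction chamber with the lifting lever beside it: push the safety stop by its upright pin until it has swung right out from under the lever, then press the paddle on the lever's long end down until the spring hook snaps over the lever, and take the hand away so that the weighted lid is left standing open on the lever. Only push and press with the fingertips, without forcing anything: grasp and lift nothing, do not touch the lid, and leave the things lying around where they are.

Things in the scene. Friction and masses are not known exactly. Their poses are not given: they have to be found in the camera images.
- chamber: Small clear box 132 x 193 mm, 106 mm high to the lid, fixed, with the lifter frame beside it. Origin: centre of its underside, on the bench. Own x: from the front (clip) to the lid's hinge; own y: to the side with the lever; z up. The lever lies along x at y = 122 mm, pivot at x = -19 mm, long end to -x. At x = -114 mm a guide rod and the hook's column, 135 mm high, flank the lever.
- chamber_lid (a joint): Angle of the weighted lid about its back edge: 0 shut, grows as its front edge rises, about 0.43 rad when the lever is latched. The steel bar and the lug screwed to it belong to it. It falls shut by its own weight.
- stop (a joint): Safety stop: a flat steel flag that swings level on a post beside the lever. 0 (starts 0 to 0.2): its inner end lies under the lever and blocks it; 1.4: end of its swing (lever free above about 1.1). Positive is counter-clockwise from above. Slight friction (1 N at the pin); it stays where it is left.
- stop_post (a point): Point on the stop's vertical swing axis, at the flag's upper face, 99 mm above the bench. The post stands 34 mm outside the lever's centre line (chamber axes x = -69, y = +156 mm).
- stop_pin (a point): Upright finger pin at the stop's outer end, 40 mm from the swing axis: 9 mm thick with a 13 mm black ball on top, from 99 to 128 mm above the bench; this point is 111 mm above the bench. It starts outside the post (chamber +y) and is pushed in an arc about the post towards the lever's long end (chamber -x).
- paddle (a point): Centre of the upper face of the black paddle on the lever's long end (50 mm along, 38 mm across, 8 mm thick), 200 mm from the pivot: about 123 mm above the bench at rest, 54 mm when held by the hook, 45 mm at the lower buffer (its firm stop). Pressing takes about 5 to 9 N; it swings in an arc about the pivot and rises some 8 mm on to the hook when let go.
- lever_pivot (a point): Centre of the lever's cross pin. The lever is a loose 12 mm square steel bar whose 8 mm pin lies with a little play in two slots of the frame, under small keepers. Its short end, 50 mm beyond the pivot, lies under the lug on the lid.
- saddle (a point): Middle of the slots in which the lever's cross pin lies, 103 mm above the bench (fixed frame).
- hook (a joint): Angle of the hanging spring hook that catches the lever 95 mm from its pivot: 0 in its closed place, grows to about 0.17 while the lever passes its nose, then springs back to 0 over the lever.
- gauze_pack: Folded gauze pack 58 x 87 x 28 mm, lying in front of the chamber's opening; bystander. Origin under its centre.
- vial_1: White vial 22 mm across, 47 mm high with a blue cap, standing in front of the chamber; bystander. Origin under its centre.
- vial_3: White vial 22 mm across, 47 mm high with a yellow cap, standing in front of the chamber; bystander. Origin under its centre.
- eye_ointment: Tube 34 x 126 x 27 mm lying between the safety stop and the bench's edge; bystander. Origin under its centre.
- drop_bottle: Amber drop bottle 33 mm across, 102 mm high, standing beside the chamber near the lever's short end; bystander. Origin under its centre.
- syringe_5ml: Syringe 125 mm long, lying near the chamber's back; bystander. Origin under its centre.
- petri_dish: Clear dish 61 mm across, 13 mm high, to the right; bystander. Origin under its centre.
- forceps_long: Steel forceps 146 mm long, to the right; bystander. Origin under its centre.
- lever: The lever itself (loose steel bar, 232 mm, 12 mm square); origin at its cross pin, x axis from the long end to the short end.

How it is judged:
On the way, in this order (a step that is already met when the one before it is completed fails the run):
1. the safety stop is swung clear of the lever (value of joint stop above 1 rad), for 0.1 s.
2. the lever is pressed down past the hook and the lid is raised (value of joint chamber_lid above 0.38 rad and value of joint hook below 0.06 rad), for 0.2 s.
At the end, for the whole second after the job is handed in: lid open by more than 0.36 rad and still; hook closed over the lever (within 0.08 rad of its closed place), paddle less than 75 mm above the bench, lever's pin in its saddle within 6 mm, safety stop swung out beyond 1.0 rad (value of joint chamber_lid above 0.36 rad and value of joint hook below 0.08 rad and value of joint stop above 1 rad and height (world z) of paddle below 0.075 m and distance between lever_pivot and saddle below 0.006 m and linear speed of lever below 0.02 m/s and velocity of joint chamber_lid below 0.1 rad/s); the robot touches nothing.
It fails at once if the lever is forced out of its saddle (distance between lever_pivot and saddle above 0.012 m).
It fails at once if the stop or the lever is pinched or forced (contact force between the fingers and stop above 38 N or contact force between the fingers and lever above 38 N).
It fails at once if the lid is touched by the robot (contact force between any of the fingers, the arm and chamber_lid above 0.5 N).
It fails at once if a thing lying around is shifted by more than 20 mm or lifted (distance of any of gauze_pack, vial_1, vial_3, eye_ointment, drop_bottle, syringe_5ml, petri_dish, forceps_long from where it was at the start of the episode above 0.02 m).
It also fails if it takes over 43 s, if anything falls off the work surface, if the arm or the gripper's body presses on something with over 40 N, if the wrist force passes 120 N, or if a joint passes its speed limit or range.

### The arm

A 7-joint arm with a two-finger parallel gripper is mounted at the origin on a cart in front of the work surface, level with it; the furniture and walls round the work are solid. World frame = base frame: x ahead of the robot, y to its left, z up, the work surface at z = 0. Lengths are in m, angles in rad, forces in N, time in s.
With the tool pointing down it reaches from about 0.4 to 0.85 m from the base axis. Payload 10.4 kg.
Tool frame: the origin (TCP) lies midway between the tips of the shut fingers; the grasp point (between the pads) lies 19 mm behind it; z points along the fingers, y is the line along which they close (so a half turn about z gives the same grasp; the last joint's range is limited). The gripper opens to 85 mm and grips with 20 to 120 N. Pads are 22 mm wide; open, the fingers measure 114 mm over their backs; the gripper's body (76 mm by 85 mm) begins 54 mm behind the grasp point. The pads swing forward as they close: fully open they stand 13 mm farther back than shut.
Start: joints at [1.12, 0.332, -0.065, 1.46, 0.022, 1.35, -0.088], TCP at [0.259, -0.569, 0.231] pointing down, gripper open.
Joint ranges: [-2.6, 2.6], [-0.5, 2.12], [-1.47, 1.34], [0.16, 2.42], [-1.27, 4.41], [0.06, 2.06], [-2.6, 2.6]. Speed limits (rad/s): [2.22, 2.22, 2.79, 2.79, 3.14, 3.14, 3.14].

### API

Orientations are given as a unit quaternion [x, y, z, w].
In Python, from workcell import get_obs, camera, camera_params, hand_in gives the robot as it stands.
- The arm moves only by the tool carry_out, never from a script. Its argument "commands" is a list that holds one entry, the list of rows, each a list of 6 numbers: the shift along the tool's x, y, z in units of 40 mm (1.0 is 40 mm), then the turn, a rotation vector about the tool's x, y, z in units of 6 degrees (1.0 is 6 degrees). In form: [[[x, y, z, ax, ay, az], ...]]. A call has 1 to 20 rows; each row shifts and turns the commanded pose from where the row before left it, along the tool's axes as they then stand; what a row does not reach is not made up. A row lasts 1/12 s, in which the tool goes at most 41.7 mm and 7.16 degrees, less where a joint would pass 70% of its speed; a pose out of reach is approached as far as the arm can. A call is refused whole if a number of a shift passes 1 or a number of a turn 1, either way. A call with a gripper value outside its range is refused whole. "hand" is the closure, from -1 (fully open) to 1 (shut), set as the call begins (left out, the last holds). The fingers move at their own pace and stop on an object; "force" is the grip in N (left out, the last holds). Time passes only in rows, so rows that do not move let the fingers close. It gives the time, the measured TCP pose, the force, the opening and the grip force at its end, in the units of the state.
- get_obs(): the state, without advancing time (a new reading comes with each control period).
- camera(name): name is "scene" or "top" or "wrist"; returns the picture (400x640x3 uint8, red, green, blue); there is no depth.
- camera_params(name): a dict with "mtx" (3x3 intrinsics, pixels), "R" (3x3) and "t" (3): a world point X has camera coordinates R X + t. Camera axes: x right, y down, z forward; pixel columns grow to the right and rows downward; lengths in m; the calibration is good to about 2 mm. The wrist camera is an equidistant fisheye: a pixel r from the principal point sees the ray r / f radians off the axis. A picture is of the moment at which its call begins: read the wrist's pose just before it. camera_params takes no time and is no camera call; for the wrist camera it gives the pose at the moment of the call.
- hand_in(): hands the job in; it is judged then, once.
The state is a dict: "clock": time; "joint_pos": joint angles; "joint_velocities": joint speeds; "tau": joint torques, N m; "position": TCP position; "ee_rot": TCP orientation; "ft_force": force on the tool from outside, world axes, zero at the start; "torque": the same for the moment, N m; "grip_width": opening from 0.0 (shut) to 1.0 (fully open); "grasp_force": force on a finger pad.
Only numpy, scipy, OpenCV 4.12 (cv2) and the standard library are available. Lean on these libraries where they do the work, as an engineer would, in place of code of your own. Each camera call takes 0.05 s, during which the arm holds its last target. There are 200 camera calls.

## Working session

There is one attempt and no reset: what is moved stays moved. The work goes in short steps, Python scripts to look and compute and a tool call to move; the robot and the scene stay as the last step left them, time stands still between calls to the robot, and variables do not carry over. Pictures are saved under pics/ and viewed, at most 12 in all, crops included, and the job is handed in when it is done.

Besides the shell and the picture viewer there is one more tool, called after "Request:" as name(argument=value, ...) on one line, values as JSON. carry_out: Moves the arm, as the interface text tells. Its arguments: {"type":"object","properties":{"commands":{"type":"array"},"hand":{"type":"number"},"force":{"type":"number"}},"required":["commands"]}

```bash
mkdir -p pics; python3 - <<'E'
from workcell import *
import cv2
o=get_obs();print({k:o[k] for k in('clock','position','ee_rot','grip_width','ft_force')})
for n in('scene','top'):
    cv2.imwrite(f'pics/{n}0.png',camera(n)[:,:,::-1]);p=camera_params(n);print(n,p)
E
```

```text
{'clock': 0.0, 'position': array([ 0.25910166, -0.56834336,  0.2305111 ]), 'ee_rot': array([ 9.77211280e-01,  2.12267720e-01, -1.82460847e-04, -7.03454354e-04]), 'grip_width': 1.0004085197978017, 'ft_force': array([ 0.58504844,  0.15504651, -0.74713371])}
scene {'mtx': array([[510.54248599,   0.        , 322.00623746],
       [  0.        , 510.54248599, 204.35942638],
       [  0.        ,   0.        ,   1.        ]]), 'R': array([[-0.90003694, -0.43570222,  0.00985294],
       [-0.29011507,  0.58211804, -0.75958662],
       [ 0.325218  , -0.68651451, -0.65033152]]), 't': array([0.52614386, 0.14097252, 1.2126481 ])}
top {'mtx': array([[428.92136114,   0.        , 317.7331632 ],
       [  0.        , 428.92136114, 197.14638267],
       [  0.        ,   0.        ,   1.        ]]), 'R': array([[-0.02839609, -0.99927979,  0.02517059],
       [-0.99479766,  0.0257863 , -0.0985529 ],
       [ 0.09783287, -0.02783816, -0.99481343]]), 't': array([0.13861102, 0.54061491, 1.13529888])}
```

View pics/scene0.png

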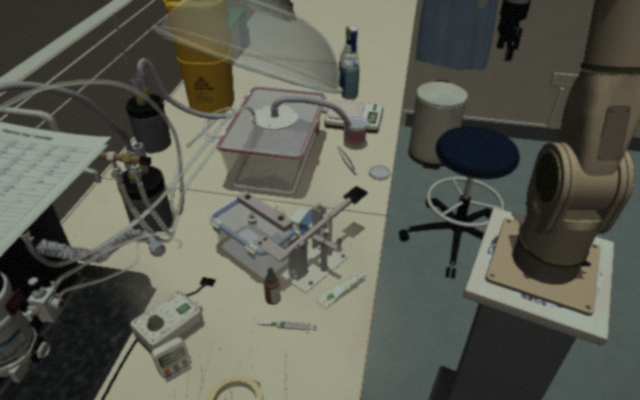

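View pics/top0.png

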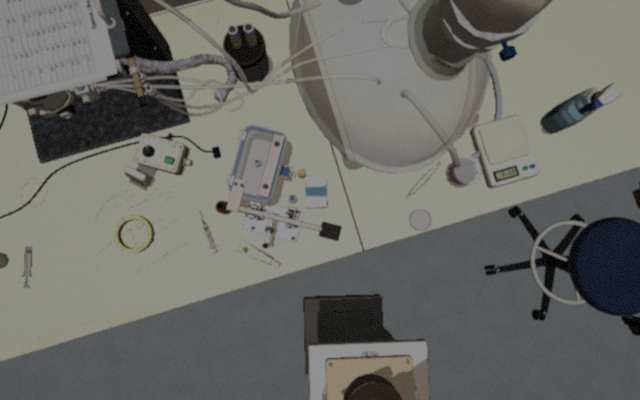

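```bash
python3 - <<'E'
import cv2
a=cv2.imread('pics/top0.png')[115:275,200:360];b=cv2.imread('pics/scene0.png')[175:315,200:380]
cv2.imwrite('pics/topc.png',cv2.resize(a,None,fx=3.75,fy=3.75,interpolation=cv2.INTER_CUBIC))
cv2.imwrite('pics/scenec.png',cv2.resize(b,None,fx=4,fy=4,interpolation=cv2.INTER_CUBIC))
E
```

```text
(no output)
```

View pics/topc.png

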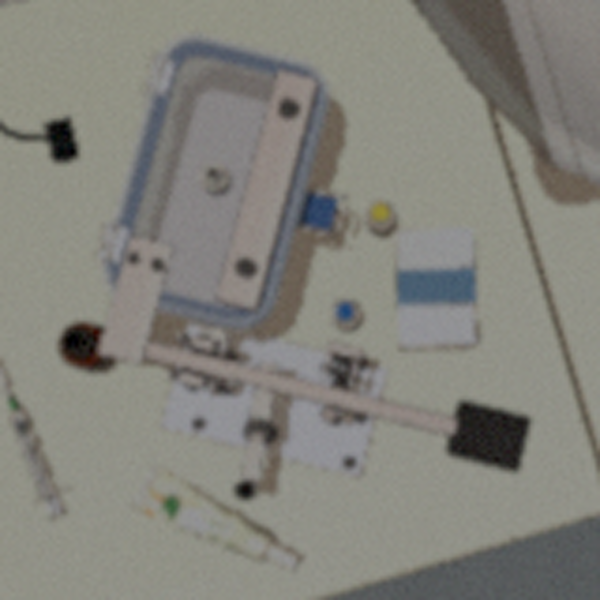

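View pics/scenec.png

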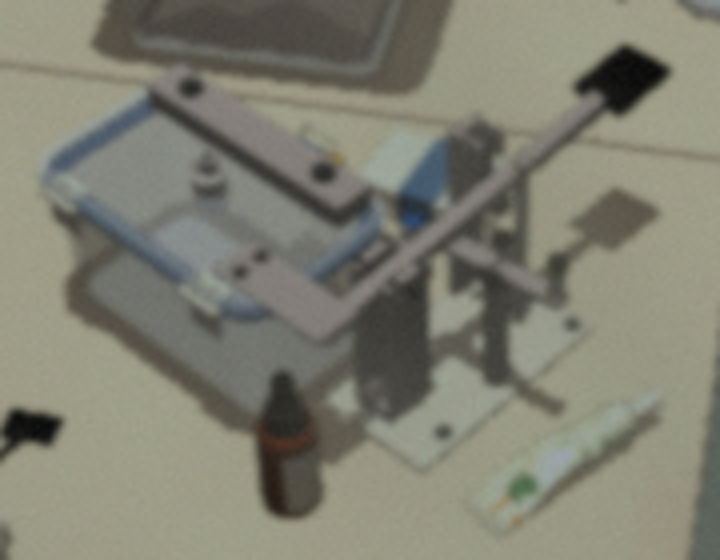

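```bash
cat > h.py <<'E'
import numpy as np
from workcell import *
def ray(n,px,z):
    p=camera_params(n);d=p['R'].T@np.linalg.solve(p['mtx'],[*px,1]);c=-p['R'].T@p['t']
    return c+d*(z-c[2])/d[2]
E
python3 - <<'E'
from h import *
import cv2
for n,box in(('top',(318,220,345,245)),('scene',(342,184,370,206))):
    g=cv2.imread(f'pics/{n}0.png').max(2);x0,y0,x1,y1=box
    m=cv2.moments((g[y0:y1,x0:x1]<70).astype('uint8'),True);px=(x0+m['m10']/m['m00'],y0+m['m01']/m['m00'])
    print(n,'paddle',px,m['m00'],ray(n,px,.121))
for n,px in(('top',(265.3,245.4)),('scene',(339.2,239.2))):print(n,'ball',ray(n,px,.121))
print('post',ray('top',(269.6,229.7),.105))
P=[ray('top',(200+x/3.75,115+y/3.75),.125)[:2] for x,y in((130,350),(455,426))]
print('lever',P,np.arctan2(*(P[0]-P[1])[::-1]))
E
```

```text
top paddle (329.9418604651163, 230.86434108527132) 258.0 [0.45055026 0.09886912 0.121     ]
scene paddle (355.4384236453202, 194.29556650246306) 203.0 [0.44984114 0.09885352 0.121     ]
top ball [0.41954075 0.2581372  0.121     ]
scene ball [0.42171241 0.2544262  0.121     ]
post [0.45794061 0.24836111 0.105     ]
lever [array([0.51206574, 0.33115555]), array([0.45660134, 0.12004578])] 1.3138749042287325
```

```bash
cat >> h.py <<'E'
from scipy.spatial.transform import Rotation as Ro
def to(target,frm=None,rot=None):
    "shift in tool units (40 mm) from the measured pose to the target"
    o=get_obs();R=Ro.from_quat(o['ee_rot']) if rot is None else rot
    return R.inv().apply(np.array(target)-(o['position'] if frm is None else frm))/.04
def yaw(): 
    x=Ro.from_quat(get_obs()['ee_rot']).apply([1,0,0]);return np.degrees(np.arctan2(x[1],x[0]))
E
python3 - <<'E'
from h import *
print(yaw())
d=75.3-yaw();R=Ro.from_euler('z',d,degrees=True)*Ro.from_quat(get_obs()['ee_rot'])
A=[.42,-.2,.25]
print(d/6,to(A,rot=R)/20,to([.424,.286,.2],A,R)/20)
E
```

```text
24.511467405268185
8.464755432455302 [ 0.49640002  0.07758725 -0.02438247] [ 0.58888825 -0.14924326  0.06264649]
```

Request:
carry_out(commands=[[[0,0,0,0,0,-0.846],[0,0,0,0,0,-0.846],[0,0,0,0,0,-0.846],[0,0,0,0,0,-0.846],[0,0,0,0,0,-0.846],[0,0,0,0,0,-0.846],[0,0,0,0,0,-0.846],[0,0,0,0,0,-0.846],[0,0,0,0,0,-0.846],[0,0,0,0,0,-0.846]]], hand=1, force=20)

```text
clock: 0.93
position: [0.2592, -0.5685, 0.2308]
ee_rot: [0.791, 0.612, 0.0, -0.0]
ft_force: [0.2, -0.1, -0.3]
grip_width: -0.004
grasp_force: 0.0
```

Request:
carry_out(commands=[[[0.5,0.08,-0.02,0,0,0],[0.5,0.08,-0.02,0,0,0],[0.5,0.08,-0.02,0,0,0],[0.5,0.08,-0.02,0,0,0],[0.5,0.08,-0.02,0,0,0],[0.5,0.08,-0.02,0,0,0],[0.5,0.08,-0.02,0,0,0],[0.5,0.08,-0.02,0,0,0],[0.5,0.08,-0.02,0,0,0],[0.5,0.08,-0.02,0,0,0],[0.5,0.08,-0.02,0,0,0],[0.5,0.08,-0.02,0,0,0],[0.5,0.08,-0.02,0,0,0],[0.5,0.08,-0.02,0,0,0],[0.5,0.08,-0.02,0,0,0],[0.5,0.08,-0.02,0,0,0],[0.5,0.08,-0.02,0,0,0],[0.5,0.08,-0.02,0,0,0],[0.5,0.08,-0.02,0,0,0],[0.5,0.08,-0.02,0,0,0]]])

```text
clock: 2.6
position: [0.423, -0.1971, 0.2471]
ee_rot: [0.792, 0.611, -0.0, -0.0]
ft_force: [-0.5, -0.8, -0.1]
grip_width: -0.001
grasp_force: 0.0
```

```bash
python3 - <<'E'
from h import *
o=get_obs();print(o['clock'],o['position'],yaw(),o['joint_pos'],o['ft_force'],o['grip_width'],to([.424,.286,.2])/20)
E
```

```text
2.6 [ 0.4229899  -0.19709519  0.2471132 ] 75.26758498025302 [ 8.49424085e-01 -1.44798619e-03 -5.05067088e-01  1.81228430e+00
 -6.29221234e-04  1.33097153e+00  8.73780004e-02] [-0.48325701 -0.7703803  -0.1452729 ] -0.0007507011391612998 [ 0.58434052 -0.15232219  0.05892087]
```

Request:
carry_out(commands=[[[0.58,-0.15,0.05,0,0,0],[0.58,-0.15,0.05,0,0,0],[0.58,-0.15,0.05,0,0,0],[0.58,-0.15,0.05,0,0,0],[0.58,-0.15,0.05,0,0,0],[0.58,-0.15,0.05,0,0,0],[0.58,-0.15,0.05,0,0,0],[0.58,-0.15,0.05,0,0,0],[0.58,-0.15,0.05,0,0,0],[0.58,-0.15,0.05,0,0,0],[0.58,-0.15,0.05,0,0,0],[0.58,-0.15,0.05,0,0,0],[0.58,-0.15,0.05,0,0,0],[0.58,-0.15,0.05,0,0,0],[0.58,-0.15,0.05,0,0,0],[0.58,-0.15,0.05,0,0,0],[0.58,-0.15,0.05,0,0,0],[0.58,-0.15,0.05,0,0,0],[0.58,-0.15,0.05,0,0,0],[0.58,-0.15,0.05,0,0,0]]])

```text
clock: 4.27
position: [0.4247, 0.282, 0.2069]
ee_rot: [0.792, 0.61, -0.0, 0.0]
ft_force: [0.7, -0.2, -0.1]
grip_width: -0.003
grasp_force: 0.0
```

```bash
python3 - <<'E'
from h import *
import cv2
o=get_obs();print(o['clock'],o['position'],yaw(),o['joint_pos'],to([.424,.286,.106]))
p=camera_params('wrist');print(p)
cv2.imwrite('pics/w1.png',camera('wrist')[:,:,::-1])
E
```

```text
4.2667 [0.42467627 0.28203934 0.20693083] 75.23843209231296 [ 0.26247583  0.22590547 -1.04364096  1.75292715  0.2036164   1.27973068
 -1.08680215] [ 0.09242832 -0.04136144  2.52323839]
{'mtx': array([[309.70691629,   0.        , 320.77081041],
       [  0.        , 309.70691629, 199.6442358 ],
       [  0.        ,   0.        ,   1.        ]]), 'R': array([[ 9.66955490e-01, -2.54945228e-01, -1.07342748e-04],
       [-2.46258112e-01, -9.34115833e-01,  2.58427072e-01],
       [-6.59850194e-02, -2.49861042e-01, -9.66030764e-01]]), 't': array([-0.33823931,  0.34121924,  0.45275647])}
```

View pics/w1.png

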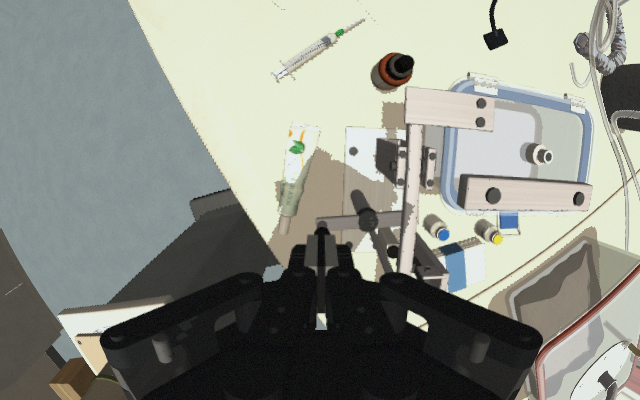

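```bash
cat >> h.py <<'E'
def wproj(X,p):
    c=p['R']@np.array(X)+p['t'];r=np.linalg.norm(c[:2]);th=np.arctan2(r,c[2])
    return p['mtx'][:2,2]+p['mtx'][0,0]*th*c[:2]/r
def wray(px,z,p):
    d=(np.array(px)-p['mtx'][:2,2])/p['mtx'][0,0];th=np.linalg.norm(d)
    v=p['R'].T@np.r_[d/th*np.sin(th),np.cos(th)];c=-p['R'].T@p['t'];return c+v*(z-c[2])/v[2]
E
python3 - <<'E'
from h import *
import cv2
p=camera_params('wrist');o=get_obs()
print('tcp',wproj(o['position'],p),'ball',wproj([.4206,.2563,.121],p),'post',wproj([.4565,.25,.105],p),'paddle',wproj([.45,.099,.123],p))
print('post knob',wray((368,218),.11,p),'flag outer end',wray((320,222),.1,p),'lever',wray((412,130),.115,p),wray((411,225),.12,p))
im=cv2.imread('pics/w1.png')[180:290,270:430];cv2.imwrite('pics/w1c.png',cv2.resize(im,None,fx=5,fy=5,interpolation=cv2.INTER_CUBIC))
E
```

```text
tcp [321.72707524 252.59047578] ball [327.62596724 241.74253292] post [370.05317655 230.99816737] paddle [392.21183163 369.02587103]
post knob [0.45681651 0.26364534 0.11      ] flag outer end [0.41702983 0.26697597 0.1       ] lever [0.50573083 0.32583374 0.115     ] [0.48917324 0.25217845 0.12      ]
```

View pics/w1c.png

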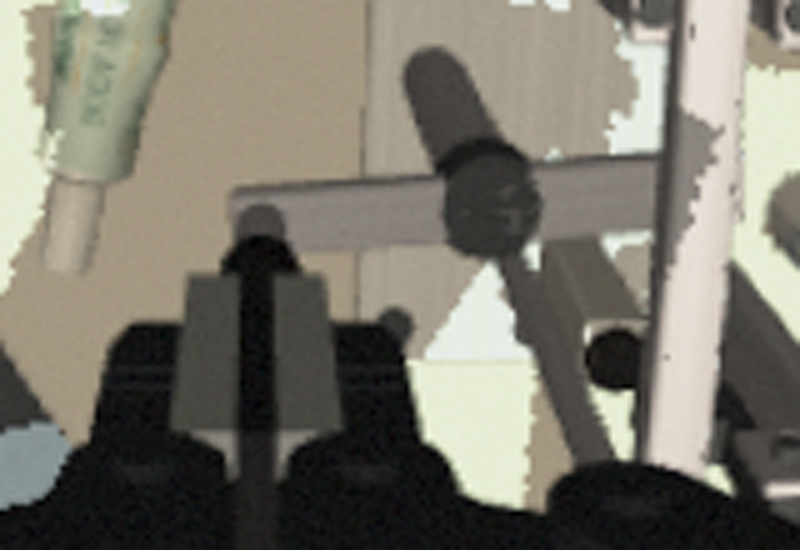

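```bash
python3 - <<'E'
from h import *
import cv2
p=camera_params('wrist');p['R']=np.array([[9.66955490e-01,-2.54945228e-01,-1.07342748e-04],[-2.46258112e-01,-9.34115833e-01,2.58427072e-01],[-6.59850194e-02,-2.49861042e-01,-9.66030764e-01]]);p['t']=np.array([-0.33823931,0.34121924,0.45275647])
for z in(.105,.115,.125):print('post knob',z,wray((368.2,221.5),z,p))
print('ball',wray((322,233),.121,p),'flag outer',wray((317.5,220.5),.099,p),'lever',wray((412,130),.115,p),wray((411,225),.12,p))
print(get_obs()['position'])
E
```

```text
post knob 0.105 [0.45796316 0.25395175 0.105     ]
post knob 0.115 [0.457267   0.25770667 0.115     ]
post knob 0.125 [0.45657083 0.2614616  0.125     ]
ball [0.41937805 0.26005016 0.121     ] flag outer [0.41648703 0.26383666 0.099     ] lever [0.50724772 0.32092398 0.115     ] [0.49043914 0.24724648 0.12      ]
[0.42337895 0.28638672 0.20680794]
```

Request:
carry_out(commands=[[[0,0,0.247,0,0,0],[0,0,0.247,0,0,0],[0,0,0.247,0,0,0],[0,0,0.247,0,0,0],[0,0,0.247,0,0,0],[0,0,0.247,0,0,0],[0,0,0.247,0,0,0],[0,0,0.247,0,0,0],[0,0,0.247,0,0,0],[0,0,0.247,0,0,0],[0,0,0,0,0,0],[0,0,0,0,0,0]]])

```text
clock: 5.32
position: [0.4245, 0.2812, 0.108]
ee_rot: [0.792, 0.611, -0.0, -0.0]
ft_force: [0.4, 0.2, 0.0]
grip_width: 0.002
grasp_force: 0.0
```

```bash
python3 - <<'E'
from h import *
o=get_obs();print(o['clock'],o['position'],yaw(),o['ft_force'],o['joint_pos'])
u=np.array([.254,.967]);v=np.array([-.967,.254]);d=o['position'][:2]-[.4575,.251];print('u,v mm',d@u*1e3,d@v*1e3)
E
```

```text
5.3167 [0.42450288 0.28115843 0.10801534] 75.28981237125119 [0.42001769 0.24680801 0.0125911 ] [ 0.19165399  0.34587158 -0.99100064  1.86899501  0.32321725  1.10040397
 -1.17870498]
u,v mm 20.78193384025429 39.56845331132977
```

Request:
carry_out(commands=[[[-0.04,-0.04,0,0,0,0],[-0.04,-0.03,0,0,0,0],[-0.076,-0.029,0,0,0,-0.683],[-0.076,-0.029,0,0,0,-0.683],[-0.076,-0.029,0,0,0,-0.683],[-0.076,-0.029,0,0,0,-0.683],[-0.076,-0.029,0,0,0,-0.683],[-0.076,-0.029,0,0,0,-0.683],[0,0,0,0,0,0],[0,0,0,0,0,0]]])

```text
clock: 6.15
position: [0.4132, 0.2612, 0.1089]
ee_rot: [0.645, 0.764, 0.0, 0.0]
ft_force: [-0.7, 0.3, 0.2]
grip_width: 0.003
grasp_force: 0.0
```

```bash
cat >> h.py <<'E'
def uv():
    o=get_obs();a=np.radians(yaw());d=o['position'][:2]-[.4575,.251]
    print(o['clock'],o['position'],'yaw',yaw(),'theta',yaw()-75.3,'in tool-aligned u,v mm',1e3*(d@[np.cos(a),np.sin(a)]),1e3*(d@[-np.sin(a),np.cos(a)]),'F',o['ft_force'],'j7',o['joint_pos'][6])
E
python3 - <<'E'
from h import *
uv()
import cv2
im=camera('top')[115:275,200:360,::-1];cv2.imwrite('pics/top2.png',cv2.resize(im,None,fx=3.75,fy=3.75,interpolation=cv2.INTER_CUBIC))
E
```

```text
6.15 [0.41322413 0.26116055 0.10886959] yaw 99.70558456438467 theta 24.405584564384668 in tool-aligned u,v mm 17.47938653490105 41.92923191347778 F [-0.73789028  0.3321746   0.20735124] j7 -0.7380276167703141
```

View pics/top2.png

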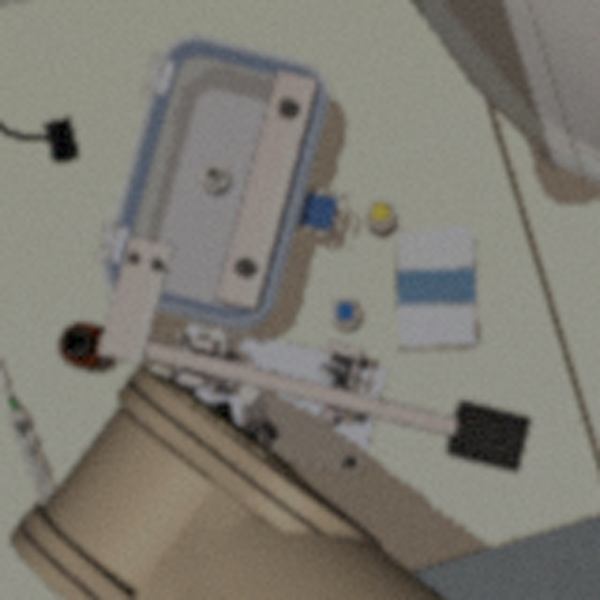

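Request:
carry_out(commands=[[[-0.076,-0.029,0,0,0,-0.683],[-0.076,-0.029,0,0,0,-0.683],[-0.076,-0.029,0,0,0,-0.683],[-0.076,-0.029,0,0,0,-0.683],[-0.076,-0.029,0,0,0,-0.683],[-0.076,-0.029,0,0,0,-0.683],[-0.076,-0.029,0,0,0,-0.683],[-0.076,-0.029,0,0,0,-0.683],[-0.076,-0.029,0,0,0,-0.683],[-0.076,-0.029,0,0,0,-0.683],[-0.076,-0.029,0,0,0,-0.683],[-0.076,-0.029,0,0,0,-0.683],[0,0,0,0,0,0],[0,0,0,0,0,0]]])

```text
clock: 7.37
position: [0.4206, 0.2243, 0.1085]
ee_rot: [0.269, 0.963, 0.0, -0.0]
ft_force: [-0.0, 0.2, -0.4]
grip_width: -0.001
grasp_force: 0.0
```

```bash
python3 - <<'E'
from h import *
import cv2
uv();p=camera_params('wrist');np.savez('w3.npz',R=p['R'],t=p['t'],mtx=p['mtx'])
cv2.imwrite('pics/w3.png',camera('wrist')[:,:,::-1])
E
```

```text
7.3667 [0.4206108  0.22429034 0.1085269 ] yaw 148.82310942053917 theta 73.52310942053917 in tool-aligned u,v mm 17.734296703191312 41.94894141903788 F [-0.04099123  0.16165959 -0.4264121 ] j7 0.12356046971717062
```

View pics/w3.png

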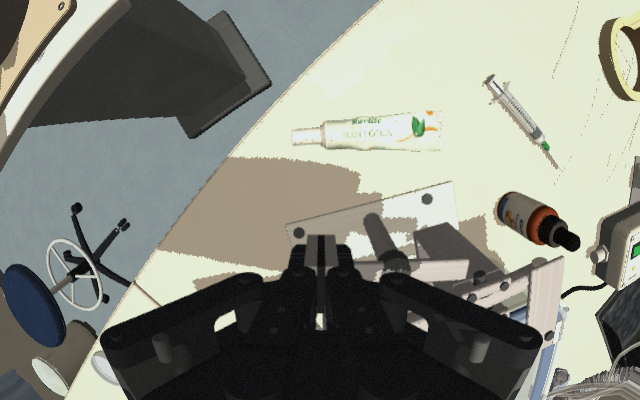

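```bash
python3 - <<'E'
from h import *
p=dict(np.load('w3.npz'))
a=wray((467,262),.099,p);b=wray((412,262),.099,p);print(a,b)
d=a-b;print('flag dir deg',np.degrees(np.arctan2(d[1],d[0])),'closed dir',75.3-90)
for l in((545,262),(520,300)):print('lever px',wray(l,.115,p))
E
```

```text
[0.47673422 0.29178979 0.099     ] [0.45673261 0.26256901 0.099     ]
flag dir deg 55.60837851851196 closed dir -14.700000000000003
lever px [0.49917439 0.33551596 0.115     ]
lever px [0.5142624  0.31182355 0.115     ]
```

Request:
carry_out(commands=[[[-0.05,-0.02,0,0,0,-0.5],[0,0,0,0,0,0],[0,0,0,0,0,0],[0.2,0,0,0,0,0],[0.2,0,0,0,0,0],[0.2,0,0,0,0,0],[0,0,-0.4,0,0,0],[0,0,-0.4,0,0,0],[0,0,-0.4,0,0,0],[0,0,-0.4,0,0,0],[0,0,-0.4,0,0,0],[0,0,0,0,0,0],[0,0,0,0,0,0]]])

```text
clock: 8.5
position: [0.4005, 0.234, 0.1887]
ee_rot: [0.242, 0.97, -0.0, 0.001]
ft_force: [0.1, 0.1, 0.2]
grip_width: -0.002
grasp_force: 0.0
```

```bash
python3 - <<'E'
from h import *
uv();t=to([.450,.099,.188]);print(t/8)
E
```

```text
8.5 [0.40052551 0.23399633 0.18868169] yaw 152.00833039828407 theta 76.70833039828408 in tool-aligned u,v mm 42.32881835509368 41.75509446041055 F [0.12711545 0.12577418 0.2157342 ] j7 0.2908468411323601
[-0.33451467 -0.29994792  0.00285084]
```

Request:
carry_out(commands=[[[-0.335,-0.3,0,0,0,0],[-0.335,-0.3,0,0,0,0],[-0.335,-0.3,0,0,0,0],[-0.335,-0.3,0,0,0,0],[-0.335,-0.3,0,0,0,0],[-0.335,-0.3,0,0,0,0],[-0.335,-0.3,0,0,0,0],[-0.335,-0.3,0,0,0,0],[0,0,0,0,0,0],[0,0,0,0,0,0]]])

```text
clock: 9.33
position: [0.4498, 0.0982, 0.1875]
ee_rot: [0.242, 0.97, -0.0, -0.001]
ft_force: [0.2, 0.7, -0.1]
grip_width: 0.002
grasp_force: 0.0
```

```bash
python3 - <<'E'
from h import *
import cv2
uv();print(to([.450,.099,.13]))
im=camera('scene')[165:305,220:400,::-1];cv2.imwrite('pics/s4.png',cv2.resize(im,None,fx=4,fy=4,interpolation=cv2.INTER_CUBIC))
E
```

```text
9.3333 [0.44977688 0.09816065 0.1874986 ] yaw 151.9325826722552 theta 76.6325826722552 in tool-aligned u,v mm -65.09762771084054 138.4984240753238 F [ 0.20078449  0.7037329  -0.06706381] j7 0.6310835300460564
[0.00289381 0.02186563 1.43745979]
```

View pics/s4.png

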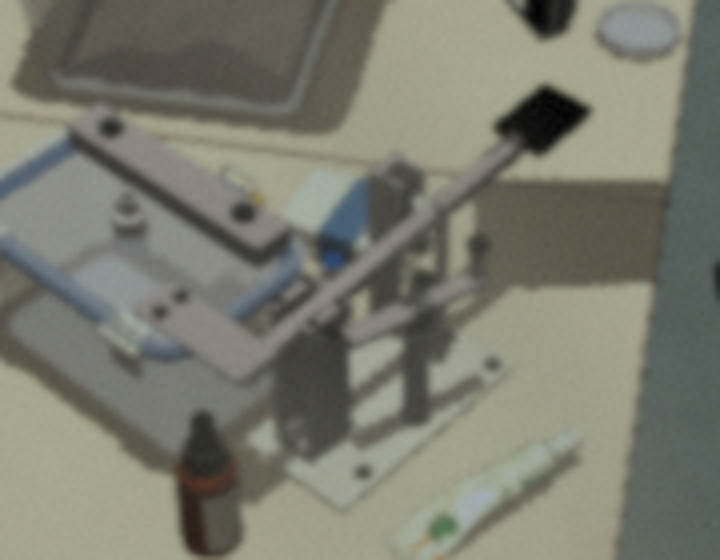

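Request:
carry_out(commands=[[[0,0,0.29,0,0,0],[0,0,0.29,0,0,0],[0,0,0.29,0,0,0],[0,0,0.29,0,0,0],[0,0,0.29,0,0,0],[0,0,0.1,0,0,0],[0,0,0.1,0,0,0],[0,0,0.1,0,0,0],[0,0,0.1,0,0,0],[0,0,0.1,0,0,0],[0,0,0,0,0,0]]])

```text
clock: 10.3
position: [0.4506, 0.0982, 0.1103]
ee_rot: [0.242, 0.97, -0.0, 0.0]
ft_force: [-0.9, -2.8, 5.0]
grip_width: -0.002
grasp_force: 2.6
```

Request:
carry_out(commands=[[[0,0.006,0.09,0,0,0],[0,0.006,0.09,0,0,0],[0,0.006,0.09,0,0,0],[0,0.006,0.09,0,0,0],[0,0.006,0.09,0,0,0],[0.003,0.01,0.09,0,0,0],[0.003,0.01,0.09,0,0,0],[0.003,0.012,0.09,0,0,0],[0.003,0.012,0.09,0,0,0],[0.003,0.014,0.09,0,0,0],[0.003,0.014,0.09,0,0,0],[0.003,0.014,0.09,0,0,0],[0.003,0.014,0.09,0,0,0],[0,0,0,0,0,0],[0,0,0,0,0,0]]])

```text
clock: 11.55
position: [0.4521, 0.1035, 0.0638]
ee_rot: [0.242, 0.97, -0.0, 0.0]
ft_force: [-0.5, -1.8, 0.5]
grip_width: 0.0
grasp_force: 1.0
```

Request:
carry_out(commands=[[[0.002,0.014,0.06,0,0,0],[0.002,0.014,0.06,0,0,0],[0.002,0.014,0.06,0,0,0],[0.002,0.014,0.06,0,0,0],[0,0,0,0,0,0],[0,0,0,0,0,0]]])

```text
clock: 12.05
position: [0.4526, 0.106, 0.0539]
ee_rot: [0.241, 0.97, 0.0, -0.0]
ft_force: [-0.3, -2.5, 2.2]
grip_width: -0.0
grasp_force: 1.2
```

```bash
python3 - <<'E'
from h import *
import cv2
uv()
im=camera('scene')[165:305,220:400,::-1];cv2.imwrite('pics/s5.png',cv2.resize(im,None,fx=4,fy=4,interpolation=cv2.INTER_CUBIC))
E
```

```text
12.05 [0.45262873 0.10601781 0.05392909] yaw 152.0522239928388 theta 76.75222399283881 in tool-aligned u,v mm -63.64514616123869 130.35666342944083 F [-0.3233347  -2.46874969  2.15774319] j7 0.3980535069776767
```

View pics/s5.png

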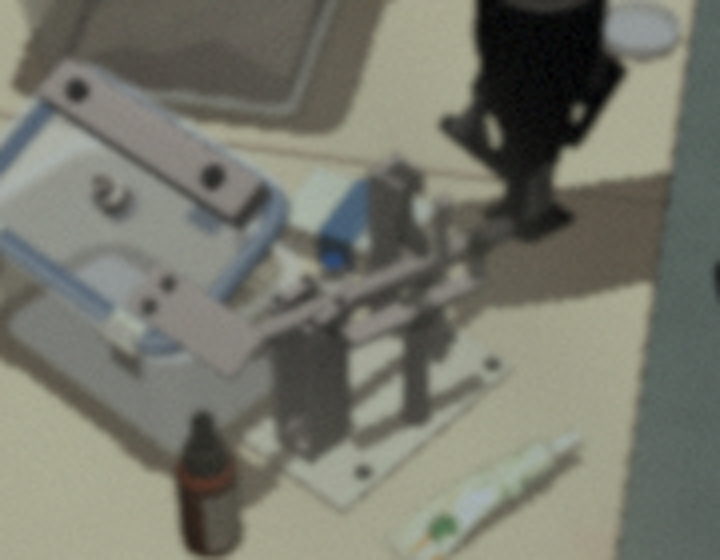

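Request:
carry_out(commands=[[[0,0.01,0.04,0,0,0],[0,0.01,0.04,0,0,0],[0,0.01,0.04,0,0,0],[0,0,0,0,0,0],[0,0,0,0,0,0]]])

```text
clock: 12.52
position: [0.4535, 0.1069, 0.0497]
ee_rot: [0.242, 0.97, -0.0, 0.0]
ft_force: [-3.0, -4.5, 12.5]
grip_width: -0.0
grasp_force: 6.8
```

Request:
carry_out(commands=[[[0,0,0.025,0,0,0],[0,0,0.025,0,0,0],[0,0,0,0,0,0],[0,0,0,0,0,0]]])

```text
clock: 12.85
position: [0.4539, 0.1071, 0.0486]
ee_rot: [0.242, 0.97, -0.0, 0.001]
ft_force: [-7.2, -5.6, 25.8]
grip_width: 0.001
grasp_force: 13.3
```

Request:
carry_out(commands=[[[0,0,-0.04,0,0,0],[0,0,-0.04,0,0,0],[0,0,-0.04,0,0,0],[0,0,-0.04,0,0,0],[0,0,-0.04,0,0,0],[0,0,-0.04,0,0,0],[0,0,-0.04,0,0,0],[0,0,-0.04,0,0,0],[0,0,-0.04,0,0,0],[0,0,-0.04,0,0,0],[0,0,0,0,0,0],[0,0,0,0,0,0]]])

```text
clock: 13.85
position: [0.4533, 0.1069, 0.0634]
ee_rot: [0.242, 0.97, 0.0, 0.0]
ft_force: [-0.4, -0.2, -0.8]
grip_width: -0.001
grasp_force: 0.0
```

Request:
carry_out(commands=[[[0,0,-0.1,0,0,0],[0,0,-0.1,0,0,0],[0,0,-0.2,0,0,0],[0,0,-0.3,0,0,0],[0,0,-0.4,0,0,0],[0,0,-0.5,0,0,0],[0,0,-0.5,0,0,0],[0,0,-0.5,0,0,0],[0,0,-0.5,0,0,0],[0,0,0,0,0,0],[0,0,0,0,0,0],[0,0,0,0,0,0]]])

```text
clock: 14.85
position: [0.4531, 0.1066, 0.1873]
ee_rot: [0.242, 0.97, -0.0, 0.0]
ft_force: [-0.7, 0.1, 0.6]
grip_width: 0.002
grasp_force: 0.0
```

```bash
python3 - <<'E'
from h import *
import cv2
uv()
im=camera('scene')[165:305,220:400,::-1];cv2.imwrite('pics/s6.png',cv2.resize(im,None,fx=4,fy=4,interpolation=cv2.INTER_CUBIC))
E
```

```text
14.85 [0.45312527 0.10662756 0.18726606] yaw 152.01985553864407 theta 76.71985553864407 in tool-aligned u,v mm -63.87120974941331 129.54925160571148 F [-0.65778481  0.13188387  0.62847637] j7 0.5998857722902352
```

View pics/s6.png

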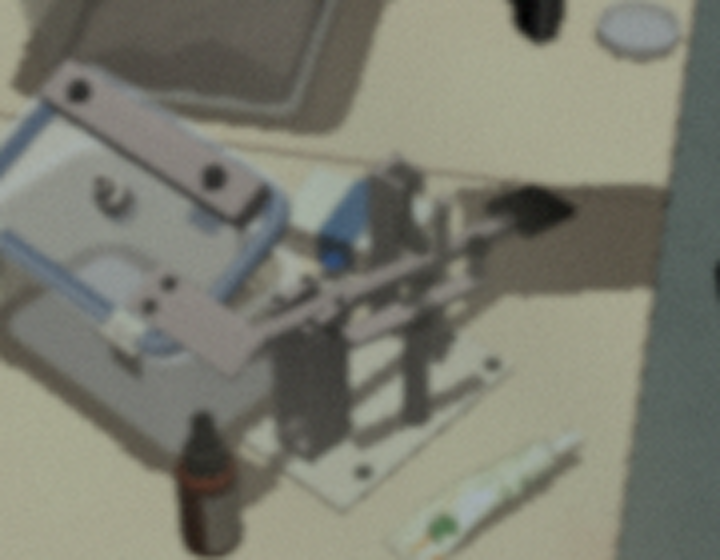

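The last picture shows the lid standing open (front bar at crop 140,130), the paddle held low (540,205) and the flag swung out beside the lever (420,305). The hand is clear above, so I'm handing in.

```bash
python3 -c "
from workcell import *
print(hand_in())"
```

```text
the job is handed in; nothing more can be done
None
```

The job is handed in: the last picture shows the stop swung out, the lever held down by the hook and the lid standing open, with the hand clear; the judge's verdict was not shown.

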